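Lock off the microscope lamp supply

TASK

Lock off the microscope's lamp supply: swing the red handle on the sloping isolator clockwise to off, until the padlock hole in its tip lies squarely over the hole in the yellow hasp plate, and leave it there. Then slide the orange fork clip sideways along its flat aluminium bed into the groove under the handle's hub until it is fully home and lies flat, and let go. Do not shift or knock over the blue spare clip or anything else on the bench.

Things in the scene. Friction and masses are not known exactly. Their poses are not given: they have to be found in the camera images.
- face (a point): Centre of the isolator's face, on the handle's axis. The isolator is a grey enclosure, 240 mm (up the slope) x 300 mm wide x 60 mm, fixed on a stand; its face slopes 30 degrees from level and looks up and towards the robot, the near edge low. Axes, as for spindle, bed_end and hasp_hole: x up the slope, y level to the left along the face, z square out of the face.
- spindle (a point): Bottom of the groove, on the handle's axis, 14 mm above the face, level with the bed. Under it a fixed round boss, 52 mm across. The groove, 14 to 26 mm above the face, is round a steel neck 17 x 27 mm that turns with the handle, its 27 mm along the handle (at off: along y). Above it the red hub, 48 mm across, 26 to 60 mm above the face. The clip slides in from +y towards -y.
- bed_end (a point): Middle of the outer end of the clip's flat aluminium bed, on its top: 93 mm from the axis towards +y, 14 mm above the face. The bed is 56 mm wide (along x) and runs from here to the boss, level with it.
- handle (a joint): Handle angle q (rad): 0 = pointing up the slope (+x of spindle), 1.571 = off, pointing to the right (-y), holes in line; it points along cos(q) x - sin(q) y. Grows clockwise as seen facing the face. Range -0.2 to 2.0: no stop at off, it can be swung past. Starts at 0.1 to 0.8, stays where it is left; turning takes about 0.6 N m.
- handle_grip (a point): Middle of the red handle bar, 78 mm from the axis and 48 mm above the face. The bar is 20 mm wide, 24 mm high (36 to 60 mm above the face) and runs from the hub to 108 mm from the axis; its own x axis points outward along the bar, z square out of the face. The space between bar and face is clear.
- handle_hole (a point): Centre of the 16 mm hole in the red tab at the handle's tip, 125 mm from the axis, on the tab's underside, 42 mm above the face. The tab is 40 mm long, 36 mm wide, 6 mm thick, 105 to 145 mm from the axis.
- hasp_hole (a point): Centre of the 16 mm hole in the fixed yellow hasp plate, on its top side, 39 mm above the face, at y = -125 mm from the axis. The plate is 38 x 40 mm, 6 mm thick, carried by an upright at y = -145 mm.
- clip_seat (a point): Orange fork clip, loose, about 0.1 kg: point on its underside, in its mouth, that meets the spindle point when home. x points forward out of the open mouth (when home along -y of spindle), z up. Plate 6 mm thick, 52 mm wide, from 81.5 mm behind this point to 42 mm ahead of it. The mouth is 20 mm wide with flared tips; its bottom, 13.5 mm behind, then touches the neck.
- clip_grip (a point): Centre of the orange clip's upright fin, to grip it by: 63.5 mm behind clip_seat, 28 mm above the underside. Fin 10 mm thick across the clip (y), 30 mm long (x), from 6 to 50 mm above the underside. The clip starts flat on the bench, fin up, left or right of the isolator, mouth to the robot's right give or take 60 degrees. It fits the neck only with the handle at off.
- spare_grip (a point): Centre of the fin of the blue spare clip, which has the same shape with a wider mouth and lies on the other side of the isolator: not to be used.
- bottle: Clear bottle with a red cap, 62 mm across, 150 mm high, left of the isolator; origin under its centre.
- carton: White and blue carton, 120 x 80 x 70 mm, right of the isolator; origin under its centre.
- dishes: Stack of three culture dishes, 92 mm across, 45 mm high, on the left; origin under its centre.
- canister: Black objective canister, 52 mm across, 95 mm high, on the right; origin under its centre.
- amber: Brown glass bottle with a black cap, 54 mm across, 200 mm high, standing about 25 mm beside the right side of the isolator, near its far end; origin under its centre.
- tipbox: Green box of yellow pipette tips, 85 x 120 mm, 51 mm high, close in front of the isolator; origin under its centre.

How it is judged:
On the way, in this order (a step that is already met when the one before it is completed fails the run):
1. the handle is swung to off and its hole lies over the hasp's (value of joint handle between 1.526 and 1.616 rad), for 0.3 s.
2. the orange clip is fully home in the groove, the handle still at off (all of step 1 and x of clip_seat in the frame of spindle between -0.005 and 0.005 m and y of clip_seat in the frame of spindle between -0.004 and 0.004 m and z of clip_seat in the frame of spindle between -0.006 and 0.006 m and angle between the x axis of clip_seat and the y axis of spindle, either way round below 0.15 rad and angle between the z axis of clip_seat and the z axis of spindle, either way round below 0.12 rad), for 0.3 s.
At the end, for the whole second after the job is handed in: The handle is within 0.045 rad of 1.571 (holes in line within about 5.5 mm); clip_seat lies within 4 mm of the spindle point along the slide, 5 mm across it and 6 mm in height; the clip is flat within 0.12 rad and straight within 0.15 rad, released (all of step 2); the robot touches nothing.
It fails at once if the bottle, carton, dish stack, canister, tip box, brown bottle or blue spare clip is shifted more than 25 mm (distance of any of bottle, carton, dishes, canister, tipbox, amber, spare_grip from where it was at the start of the episode above 0.025 m).
It fails at once if the bottle, carton, dish stack, canister, tip box or brown bottle is tipped (angle between any of bottle, carton, dishes, canister, tipbox, amber's own z axis and vertical above 0.4 rad).
It also fails if it takes over 67 s, if anything falls off the work surface, if the arm or the gripper's body presses on something with over 40 N, if the wrist force passes 120 N, or if a joint passes its speed limit or range.

ROBOT

A 6-joint arm with a two-finger parallel gripper is mounted at the origin on the work surface. World frame = base frame: x ahead of the robot, y to its left, z up, the work surface at z = 0. Lengths are in m, angles in rad, forces in N, time in s.
With the tool pointing down it reaches from about 0.3 to 0.875 m from the base axis. Payload 4.2 kg.
Tool frame: the origin (TCP) lies on the centre line of the jaws, within the pads' length; the fingertips stand 17 mm ahead of it and the grasp point (between the pads) lies 2 mm behind it; z points along the fingers, y is the line along which they close (so a half turn about z gives the same grasp; the last joint's range is limited). The gripper opens to 85 mm and grips with 20 to 120 N. Pads are 22 mm wide; open, the fingers measure 114 mm over their backs; the gripper's body (76 mm by 85 mm) begins 54 mm behind the grasp point. The pads swing forward as they close: fully open they stand 13 mm farther back than shut.
Start: joints at [-1.158, 0.32, 1.565, -0, 1.257, -0.02], TCP at [0.241, -0.522, 0.221] pointing down, gripper open.
Joint ranges: [-3.11, 3.11], [-0.84, 2.01], [0.21, 2.61], [-1.34, 4.49], [0.05, 2.63], [-2.56, 2.56]. Speed limits (rad/s): [2.57, 2.57, 3.14, 3.14, 3.14, 3.14].

INTERFACE

Orientations are given as [roll, pitch, yaw] about the fixed x, y, z axes, in that order (R = Rz(yaw) Ry(pitch) Rx(roll)).
In Python, from bench import manip gives the robot as it stands. The module is installed in compiled form; this text tells all that it offers.
- The arm moves only by the tool send_rows, never from a script. Its argument "plan" is a list of rows, each an object with "hand": the gripper's target within -1 to 1 (shut at 1, half-way at 0, fully open at -1); "translation": the shift along the tool's x, y, z in mm, a list of three; "rotation": the turn, a rotation vector about the tool's x, y, z in rad, a list of three. A call has 1 to 8 rows; each row is the pose to reach, as a shift and turn from the pose commanded when the call began, along the tool's axes at that moment; what a row does not reach only later rows make up. A row lasts 1/8 s, in which the tool goes at most 62.5 mm and 10.7 degrees, less where a joint would pass 70% of its speed; a pose out of reach is approached as far as the arm can. A call with a gripper value outside its range is refused whole. The fingers move at their own pace and stop on an object; "squeeze" is the grip in N (left out, the last holds). Time passes only in rows, so rows that repeat a pose let the fingers close. It gives the time, the measured TCP pose, the force, the opening and the grip force at its end, in the units of the state.
- manip.observe(): the state, without advancing time (a new reading comes with each control period).
- manip.snapshot(name): name is "side" or "top" or "wrist"; returns the picture (384x512x3 uint8, red, green, blue); there is no depth.
- manip.get_calibration(name): a dict with "camera_matrix" (3x3 intrinsics, pixels), "position" and "rotation" of the camera in the world. Camera axes: x right, y down, z forward; pixel columns grow to the right and rows downward; lengths in m; the calibration is good to about 2 mm. A picture is of the moment at which its call begins: read the wrist's pose just before it. get_calibration takes no time and is no camera call; for the wrist camera it gives the pose at the moment of the call.
- manip.job_done(): hands the job in; it is judged then, once.
The state is a dict: "clock": time; "joint_pos": joint angles; "joint_vel": joint speeds; "effort": joint torques, N m; "ee_pos": TCP position; "tool_rot": TCP orientation; "ft_force": force on the tool from outside, world axes, zero at the start; "moment": the same for the moment, N m; "grip_width": finger opening in m; "finger_force": force on a finger pad.
Only numpy, scipy, OpenCV 4.12 (cv2) and the standard library are available. Lean on these libraries where they do the work, as an engineer would, in place of code of your own. Each camera call takes 0.05 s, during which the arm holds its last target. There are 200 camera calls.

## Working session

There is one attempt and no reset: what is moved stays moved. The work goes in short steps, Python scripts to look and compute and a tool call to move; the robot and the scene stay as the last step left them, time stands still between calls to the robot, and variables do not carry over. Pictures are saved under pics/ and viewed, at most 10 in all, crops included, and the job is handed in when it is done.

Besides the shell and the picture viewer there is one more tool, called after ">>>" by a JSON object that holds its "fn" and its "kwargs", one argument or row to a line. send_rows: Moves the arm, as the interface text tells. Its arguments: {"type":"object","properties":{"plan":{"type":"array","items":{"type":"object","properties":{"hand":{"type":"number"},"translation":{"type":"array","items":{"type":"number"}},"rotation":{"type":"array","items":{"type":"number"}}}}},"squeeze":{"type":"number"}},"required":["plan"]}

```bash
mkdir -p pics; python3 - <<'E'
from bench import manip
import cv2, numpy as np
np.set_printoptions(precision=4,suppress=True)
for n in ("top","side"):
    im=manip.snapshot(n); cv2.imwrite(f"pics/{n}0.png",im[:,:,::-1])
    c=manip.get_calibration(n); print(n,c)
print(manip.observe())
E
```

```text
top {'camera_matrix': array([[397.6429,   0.    , 257.6932],
       [  0.    , 397.6429, 185.2615],
       [  0.    ,   0.    ,   1.    ]]), 'position': array([ 0.3685, -0.011 ,  1.4265]), 'rotation': array([-2.9765,  0.0314, -1.5901])}
side {'camera_matrix': array([[440.6248,   0.    , 250.6529],
       [  0.    , 440.6248, 194.0532],
       [  0.    ,   0.    ,   1.    ]]), 'position': array([ 0.1735, -0.9824,  1.2427]), 'rotation': array([-2.3546, -0.0051, -0.3731])}
{'clock': 0.1, 'joint_pos': array([-1.158 ,  0.3202,  1.5655, -0.    ,  1.2574, -0.02  ]), 'joint_vel': array([ 0.0022,  0.0002, -0.0017,  0.0011, -0.0013, -0.0006]), 'effort': array([  0.0004, -41.6407, -23.4704,   0.    ,   0.0048,  -0.    ]), 'ee_pos': array([ 0.241 , -0.5216,  0.2203]), 'tool_rot': array([-3.14  , -0.    ,  0.4328]), 'ft_force': array([ 0.0253,  0.4411, -0.0156]), 'moment': array([-0.0486, -0.0352, -0.0196]), 'finger_force': 0.0, 'grip_width': 0.08492770509034317}
```

View pics/top0.png

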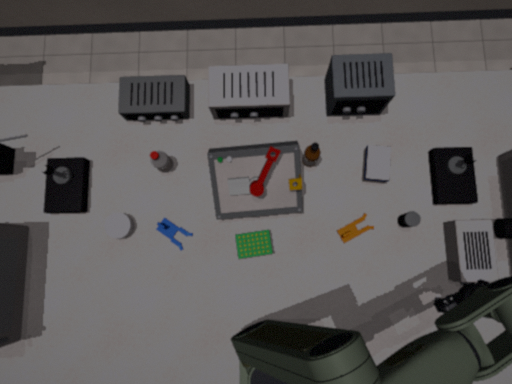

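View pics/side0.png

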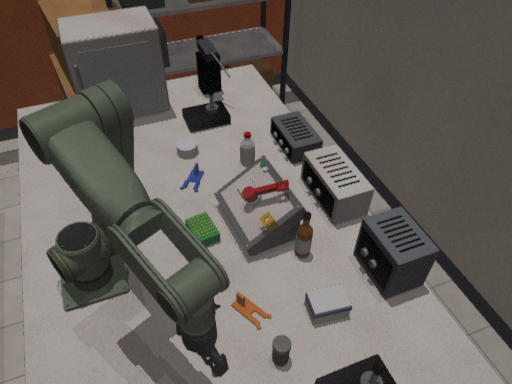

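The top view shows the isolator around (257,180), red hub ~(258,188), handle tip ~(273,153), hasp (296,184), and the orange clip on the right at (352,230), mouth to the upper right. The blue clip is at (173,231). In the side view the hub is ~(249,194), hasp (268,221) and orange clip (250,308).

```bash
cat > h.py <<'E'
import numpy as np, cv2
from scipy.spatial.transform import Rotation as R
np.set_printoptions(precision=4,suppress=True)
def cam(n):
    from bench import manip
    c=manip.get_calibration(n); return c["camera_matrix"],np.array(c["position"]),R.from_euler('xyz',c["rotation"]).as_matrix()
def proj(c,P):
    K,p,r=c; q=(np.atleast_2d(P)-p)@r@K.T; return q[:,:2]/q[:,2:]
def ray(c,uv):
    K,p,r=c; d=r@np.linalg.solve(K,[*uv,1]); return p,d/np.linalg.norm(d)
def onz(c,uv,z):
    p,d=ray(c,uv); return p+d*(z-p[2])/d[2]
def tri(c1,u1,c2,u2):
    p1,d1=ray(c1,u1);p2,d2=ray(c2,u2)
    s=np.linalg.lstsq(np.c_[d1,-d2],p2-p1,rcond=None)[0]
    a,b=p1+s[0]*d1,p2+s[1]*d2; return (a+b)/2,np.linalg.norm(a-b)
def mask(im,col):
    h,s,v=cv2.split(cv2.cvtColor(im,cv2.COLOR_RGB2HSV)); h=h.astype(int)
    m={'red':((h<6)|(h>174))&(s>150)&(v>60),'orange':(h>=6)&(h<19)&(s>150)&(v>110),'yellow':(h>=19)&(h<30)&(s>150)&(v>110),'blue':(h>100)&(h<125)&(s>130)&(v>60)}[col]
    return m.astype(np.uint8)
E
python3 - <<'E'
from h import *
ims={n:cv2.imread(f"pics/{n}0.png") for n in("top","side")}
t=cv2.resize(ims['top'][135:225,200:310],None,fx=3.6,fy=3.6,interpolation=cv2.INTER_CUBIC)
s=cv2.resize(ims['side'][155:255,210:310],None,fx=3.6,fy=3.6,interpolation=cv2.INTER_CUBIC)
t2=cv2.resize(ims['top'][205:250,325:385],None,fx=5,fy=5,interpolation=cv2.INTER_CUBIC)
s2=cv2.resize(ims['side'][285:335,225:280],None,fx=4.5,fy=4.5,interpolation=cv2.INTER_CUBIC)
o=np.zeros((600,800,3),np.uint8)
for im,x,y in((t,0,0),(s,400,0),(t2,0,365),(s2,400,365)): 
    h,w=im.shape[:2]; h=min(h,600-y); o[y:y+h,x:x+w]=im[:h]
cv2.imwrite("pics/crop1.png",o)
for n in ims:
    c=cam(n); im=ims[n][:,:,::-1].copy()
    for col in('red','orange','yellow','blue'):
        k,l,st,ce=cv2.connectedComponentsWithStats(mask(im,col))
        print(n,col,[(st[i].tolist(),ce[i].round(1).tolist()) for i in range(1,k) if st[i,4]>25])
E
```

```text
top red [([250, 146, 30, 50, 436], [263.8, 172.7]), ([151, 152, 8, 7, 47], [154.3, 155.0])]
top orange [([338, 214, 35, 28, 306], [352.8, 229.5])]
top yellow [([289, 179, 13, 10, 82], [295.3, 183.4])]
top blue [([157, 219, 35, 31, 322], [170.6, 230.6])]
side red [([245, 132, 6, 6, 26], [247.1, 134.3]), ([242, 180, 46, 18, 289], [264.0, 188.6])]
side orange [([232, 293, 39, 36, 385], [249.2, 309.9])]
side yellow [([260, 213, 14, 13, 84], [266.4, 219.2])]
side blue [([181, 170, 22, 21, 149], [193.6, 179.0])]
```

View pics/crop1.png

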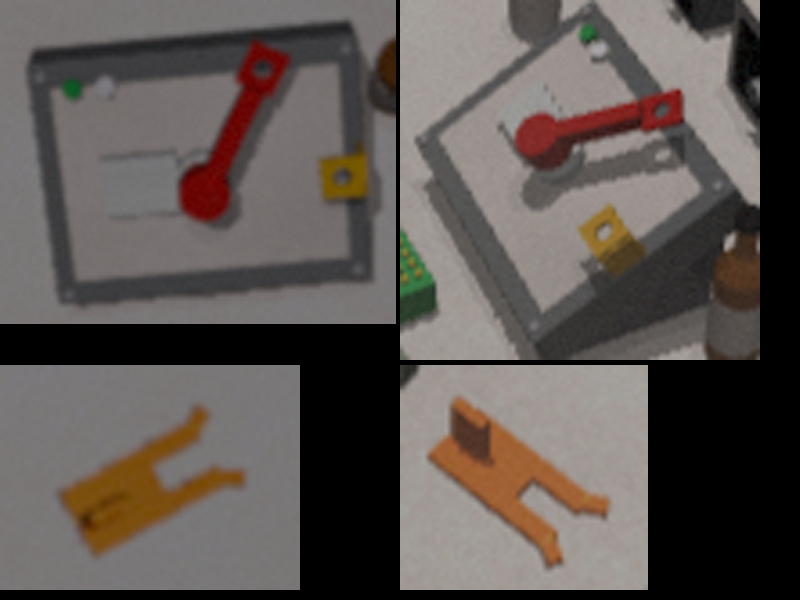

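The crop shows: hub top centre at top (206,190)/side (538,136), handle hole (263,68)/(663,110), hasp hole (343,177)/(603,232), and the face screws at its corners. The orange clip lies flat, fin at its left end, mouth to the right and away from the robot.

```bash
python3 - <<'E'
from h import *
T,S=cam('top'),cam('side')
def f(a,sc,ox,oy,px=0,py=0): return ((a[0]-px+.5)/sc-.5+ox,(a[1]-py+.5)/sc-.5+oy)
t=lambda a:f(a,3.6,200,135); s=lambda a:f(a,3.6,210,155,400)
pts=dict(hub=((206,190),(538,136)),hh=((263,68),(663,110)),hasp=((343,177),(603,232)),
 FL=((38,75),(590,9)),FR=((346,47),(718,185)),NL=((69,295),(422,140)),NR=((358,268),(533,326)),bedL=((103,157),(503,116)))
P={}
for k,(a,b) in pts.items():
    P[k],e=tri(T,t(a),S,s(b)); print(k,P[k],round(e,4))
ctr=(P['FL']+P['FR']+P['NL']+P['NR'])/4
ey=(P['FL']-P['FR']+P['NL']-P['NR']); ex=(P['FL']-P['NL']+P['FR']-P['NR'])
print('ctr',ctr,'yaw from ey',np.arctan2(-ey[0],ey[1]),'yaw ex',np.arctan2(ex[1],ex[0]),'slope',np.arctan2(ex[2],np.hypot(ex[0],ex[1])),np.linalg.norm(ey)/2,np.linalg.norm(ex)/2)
yaw=np.arctan2(-ey[0],ey[1])
F=R.from_euler('zy',[0,0]) 
Rf=(R.from_euler('z',yaw)*R.from_euler('y',-np.pi/6)).as_matrix()
for k in P: print(k,(Rf.T@(P[k]-ctr)).round(4))
# clip
t2=lambda a:f(a,5,325,205,0,365); s2=lambda a:f(a,4.5,225,285,400,365)
for a in((62,493),(97,555),(190,436),(220,474),(150,457),(172,494),(80,522),(130,494)): print('cliptop',a,onz(T,t2(a),.006))
for a in((430,456),(500,510),(515,502),(540,483),): print('clipside',a,onz(S,s2(a),.006))
for a in((457,401),(490,428)): print('fin top side',onz(S,s2(a),.05))
for a in((80,522),(130,494)): print('fin top T',onz(T,t2(a),.05))
E
```

```text
hub [0.5683 0.0279 0.1705] 0.0066
hh [ 0.6698 -0.0256  0.2171] 0.0006
hasp [ 0.5822 -0.0955  0.1546] 0.0017
FL [0.6793 0.1759 0.1786] 0.0012
FR [ 0.6952 -0.1004  0.1796] 0.0029
NL [0.4884 0.1633 0.0674] 0.0034
NR [ 0.5077 -0.1121  0.0701] 0.0036
bedL [0.5911 0.1295 0.1054] 0.0497
ctr [0.5927 0.0317 0.1239] yaw from ey 0.06375514528805333 yaw ex 0.06417155924449933 slope 0.5269800588133382 0.27644573357686913 0.2193527281989652
hub [ 0.002  -0.0022  0.0526]
hh [ 0.1101 -0.0621  0.0441]
hasp [-0.0007 -0.1262  0.0358]
FL [ 0.1101  0.1385 -0.0005]
FR [ 0.1092 -0.1384  0.0012]
NL [-0.1111  0.138  -0.0011]
NR [-0.1083 -0.1381  0.0004]
bedL [-0.0052  0.0977 -0.0184]
cliptop (62, 493) [ 0.4382 -0.2482  0.006 ]
cliptop (97, 555) [ 0.3944 -0.2704  0.006 ]
cliptop (190, 436) [ 0.4765 -0.3404  0.006 ]
cliptop (220, 474) [ 0.4492 -0.3598  0.006 ]
cliptop (150, 457) [ 0.4622 -0.3114  0.006 ]
cliptop (172, 494) [ 0.4359 -0.3253  0.006 ]
cliptop (80, 522) [ 0.4176 -0.2597  0.006 ]
cliptop (130, 494) [ 0.4365 -0.2959  0.006 ]
clipside (430, 456) [ 0.3927 -0.271   0.006 ]
clipside (500, 510) [ 0.4236 -0.3282  0.006 ]
clipside (515, 502) [ 0.4355 -0.3262  0.006 ]
clipside (540, 483) [ 0.4571 -0.3188  0.006 ]
fin top side [ 0.4169 -0.2623  0.05  ]
fin top side [ 0.4307 -0.2907  0.05  ]
fin top T [ 0.4161 -0.252   0.05  ]
fin top T [ 0.4344 -0.287   0.05  ]
```

```bash
cat >> h.py <<'E'
C=np.array([.5927,.0317,.1239]); Rf=(R.from_euler('z',.064)*R.from_euler('y',-np.pi/6)).as_matrix()
M=np.array([[0,1,0],[1,0,0],[0,0,-1.]])
def fp(x,y,z): return C+Rf@np.array([x,y,z])
def Rt(q): return Rf@R.from_euler('z',np.pi/2-q).as_matrix()@M
def hand(q,h,r=.078): return fp(r*np.cos(q),-r*np.sin(q),h),Rt(q)
def rel(p0,R0,p,Rm): 
    return (R0.T@(p-p0)*1000).round(1).tolist(), R.from_matrix(R0.T@Rm).as_rotvec().round(4).tolist()
def cur():
    from bench import manip
    s=manip.observe(); return np.array(s["ee_pos"]),R.from_euler('xyz',s["tool_rot"]).as_matrix()
E
python3 - <<'E'
from h import *
p0,R0=cur()
t=hand(.514,.15); print('hover',t[0],rel(p0,R0,*t))
q=hand(.514,.048); print('down',rel(*t,*q), q[0])
E
```

```text
hover [ 0.579  -0.0076  0.2878] ([522.4, -324.9, -67.0], [-0.6501, 0.0454, -2.1967])
down ([-0.0, 0.0, 102.0], [0.0, 0.0, 0.0]) [ 0.6299 -0.0043  0.1994]
```

>>> {"fn": "send_rows", "kwargs": {
  "plan": [
    {"hand": -0.3,"translation": [60,-30,-60],"rotation": [0,0,-0.15]},
    {"hand": -0.3,"translation": [522,-325,-67],"rotation": [-0.65,0.045,-2.197]},
    {"hand": -0.3,"translation": [522,-325,-67],"rotation": [-0.65,0.045,-2.197]},
    {"hand": -0.3,"translation": [522,-325,-67],"rotation": [-0.65,0.045,-2.197]},
    {"hand": -0.3,"translation": [522,-325,-67],"rotation": [-0.65,0.045,-2.197]},
    {"hand": -0.3,"translation": [522,-325,-67],"rotation": [-0.65,0.045,-2.197]},
    {"hand": -0.3,"translation": [522,-325,-67],"rotation": [-0.65,0.045,-2.197]},
    {"hand": -0.3,"translation": [522,-325,-67],"rotation": [-0.65,0.045,-2.197]}
  ]
}}

```text
clock: 1.1
ee_pos: [0.5079, -0.1164, 0.2821]
tool_rot: [2.847, 0.215, 1.826]
ft_force: [0.3, 0.2, 0.0]
grip_width: 0.0554
finger_force: 0.0
```

```bash
python3 - <<'E'
from h import *
p0,R0=cur()
t=hand(.514,.15); print(p0,'hover',t[0],rel(p0,R0,*t))
E
```

```text
[ 0.5079 -0.1164  0.2821] hover [ 0.579  -0.0076  0.2878] ([84.1, 99.1, 4.9], [-0.245, 0.0002, -0.7913])
```

>>> {"fn": "send_rows", "kwargs": {
  "plan": [
    {"hand": -0.3,"translation": [84,99,5],"rotation": [-0.245,0,-0.791]},
    {"hand": -0.3,"translation": [84,99,5],"rotation": [-0.245,0,-0.791]},
    {"hand": -0.3,"translation": [84,99,5],"rotation": [-0.245,0,-0.791]},
    {"hand": -0.3,"translation": [84,99,5],"rotation": [-0.245,0,-0.791]},
    {"hand": -0.3,"translation": [84,99,5],"rotation": [-0.245,0,-0.791]},
    {"hand": -0.3,"translation": [84,99,5],"rotation": [-0.245,0,-0.791]},
    {"hand": -0.3,"translation": [84,99,5],"rotation": [-0.245,0,-0.791]}
  ]
}}

```text
clock: 1.98
ee_pos: [0.5791, -0.0103, 0.2877]
tool_rot: [2.864, 0.448, 2.62]
ft_force: [-0.2, 1.1, -0.1]
grip_width: 0.055
finger_force: 0.0
```

```bash
python3 - <<'E'
from h import *
from bench import manip
p0,R0=cur()
t=hand(.514,.048); print(p0,'down',t[0],rel(p0,R0,*t))
c=cam('wrist'); im=manip.snapshot('wrist'); cv2.imwrite('pics/w1.png',im[:,:,::-1])
print('hub',proj(c,fp(0,0,.06)),'hole',proj(c,fp(.125*np.cos(.514),-.125*np.sin(.514),.048)),'hasp',proj(c,fp(0,-.125,.039)),'bed',proj(c,fp(0,.093,.014)),'grip',proj(c,hand(.514,.06)[0]))
E
```

```text
[ 0.5791 -0.0103  0.2877] down [ 0.6299 -0.0043  0.1994] ([1.2, 2.6, 101.9], [-0.0024, 0.0001, -0.0075])
hub [[251.0425  88.5127]] hole [[252.3622 241.4024]] hasp [[121.0942 167.8993]] bed [[351.0199  29.3548]] grip [[251.9144 193.1984]]
```

View pics/w1.png

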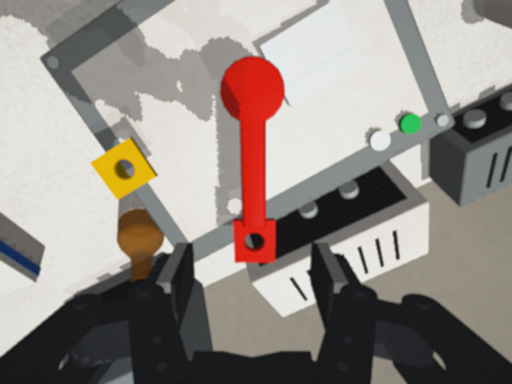

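The wrist view shows the hub at (252,90), handle hole (255,241) and hasp hole (124,169), within 2–3 px of prediction. The bar lies centred between the fingers, so I'll go down and grip it.

>>> {"fn": "send_rows", "kwargs": {
  "plan": [
    {"hand": -0.3,"translation": [1,2,50],"rotation": [0,0,0]},
    {"hand": -0.3,"translation": [1,2,85],"rotation": [0,0,0]},
    {"hand": -0.3,"translation": [1,2,101],"rotation": [0,0,0]},
    {"hand": 0.1,"translation": [1,2,101],"rotation": [0,0,0]},
    {"hand": 1,"translation": [1,2,101],"rotation": [0,0,0]},
    {"hand": 1,"translation": [1,2,101],"rotation": [0,0,0]},
    {"hand": 1,"translation": [1,2,101],"rotation": [0,0,0]},
    {"hand": 1,"translation": [1,2,101],"rotation": [0,0,0]}
  ],
  "squeeze": 25
}}

```text
clock: 3.02
ee_pos: [0.6294, -0.0051, 0.2009]
tool_rot: [2.864, 0.45, 2.621]
ft_force: [0.2, -0.5, 0.5]
grip_width: -0.0003
finger_force: 0.0
```

```bash
python3 - <<'E'
from h import *
p0,R0=cur()
print('face-frame pos',Rf.T@(p0-C))
for q in np.linspace(.514,1.571,9)[1:]: print(round(q,3),rel(*hand(.514,.048),*hand(q,.048)))
E
```

```text
face-frame pos [ 0.0682 -0.039   0.0495]
0.646 ([0.7, -10.3, -0.0], [-0.0, -0.0, 0.1321])
0.778 ([2.7, -20.4, -0.0], [-0.0, -0.0, 0.2642])
0.91 ([6.0, -30.1, -0.0], [0.0, -0.0, 0.3964])
1.042 ([10.6, -39.3, -0.0], [0.0, -0.0, 0.5285])
1.175 ([16.4, -47.9, -0.0], [0.0, -0.0, 0.6606])
1.307 ([23.3, -55.6, -0.0], [-0.0, -0.0, 0.7928])
1.439 ([31.0, -62.3, -0.0], [-0.0, -0.0, 0.9249])
1.571 ([39.7, -67.9, -0.0], [0.0, -0.0, 1.057])
```

The fingers closed on nothing, so I'll look before moving.

```bash
python3 - <<'E'
from h import *
from bench import manip
ims={}
for n in('wrist','side','top'):
    im=manip.snapshot(n)[:,:,::-1]; cv2.imwrite(f'pics/{n}2.png',im); ims[n]=im
a=ims['wrist']; b=cv2.resize(ims['side'][135:255,200:320],None,fx=2.4,fy=2.4,interpolation=cv2.INTER_CUBIC)
o=np.zeros((384,800,3),np.uint8); o[:,:512]=a; o[:288,512:]=b; cv2.imwrite('pics/w2.png',o)
c=cam('wrist'); p0,R0=cur()
print('hub',proj(c,fp(0,0,.06)),'hole',proj(c,fp(.125*np.cos(.514),-.125*np.sin(.514),.048)),'tcp',proj(c,p0),manip.observe()['joint_pos'])
E
```

```text
hub [[245.9237  85.0844]] hole [[249.0318 319.4478]] tcp [[247.1231 245.2344]] [-0.0567  0.2042  1.9027  0.118   0.5175 -1.2577]
```

View pics/w2.png

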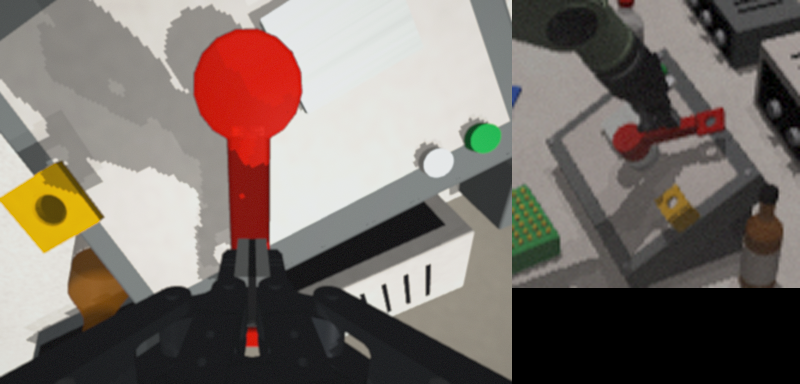

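The wrist view shows the closed fingers at (252,245) centred over the bar. The side inset also shows the bar unbroken in front of them, so the tips appear to be above the bar. I'll check heights using the hub's apparent size.

```bash
python3 - <<'E'
from h import *
from bench import manip
c=cam('wrist'); p0,R0=cur(); K,p,r=c
print('K',K[0,0],'cam in tool',R0.T@(p-p0),'cam axis in tool',(R0.T@r).round(3).tolist())
for h in(.04,.06):
  a=np.linspace(0,6.28,24); P=proj(c,[fp(.024*np.cos(t),.024*np.sin(t),h) for t in a]); print(h,np.ptp(P,axis=0))
im=cv2.imread('pics/wrist2.png')[:,:,::-1].copy(); m=mask(im,'red')[:150]; ys,xs=np.where(m); print('hub cols',xs.min(),xs.max(),'top row',ys.min())
print('hasp pred',proj(c,fp(0,-.125,.039)),'screw NR',proj(c,fp(-.109,-.138,0)), 'TCP+17',proj(c,p0+R0@[0,0,.017]),'TCP-20',proj(c,p0+R0@[0,0,-.02]))
S=cam('side'); print('side tips',[((proj(S,p0+R0@[0,0,d])[0]-[200,135])*2.4+[512,0]) .round(0) for d in(0,.017,-.03)])
s=manip.observe(); print(s['grip_width'],s['finger_force'],s['ft_force'])
E
```

```text
K 322.8562098138417 cam in tool [ 0.0739  0.0023 -0.1526] cam axis in tool [[-0.001, -0.956, -0.292], [1.0, -0.001, 0.001], [-0.001, -0.292, 0.956]]
0.04 [101.0834 106.4022]
0.06 [115.5337 121.7729]
hub cols 194 301 top row 29
hasp pred [[ 44.5493 209.2151]] screw NR [[-57.243   40.7062]] TCP+17 [[247.503  232.0645]] TCP-20 [[246.5695 264.4214]]
side tips [array([678., 127.]), array([683., 132.]), array([669., 116.])]
1.1638415437310052e-05 0.0 [-0.1529 -0.9181  0.7932]
```

```bash
python3 - <<'E'
import cv2,numpy as np
a=cv2.resize(cv2.imread('pics/wrist2.png')[200:360,190:320],None,fx=3.6,fy=3.6,interpolation=cv2.INTER_CUBIC)
b=cv2.resize(cv2.imread('pics/side2.png')[155:215,235:295],None,fx=5,fy=5,interpolation=cv2.INTER_CUBIC)
c=cv2.resize(cv2.imread('pics/top2.png')[140:200,240:300],None,fx=4.6,fy=4.6,interpolation=cv2.INTER_CUBIC)
o=np.zeros((600,800,3),np.uint8); o[:576,:468]=a; o[:300,480:780]=b; o[310:586,480:756]=c; cv2.imwrite('pics/z3.png',o)
E
```

```text
(no output)
```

View pics/z3.png

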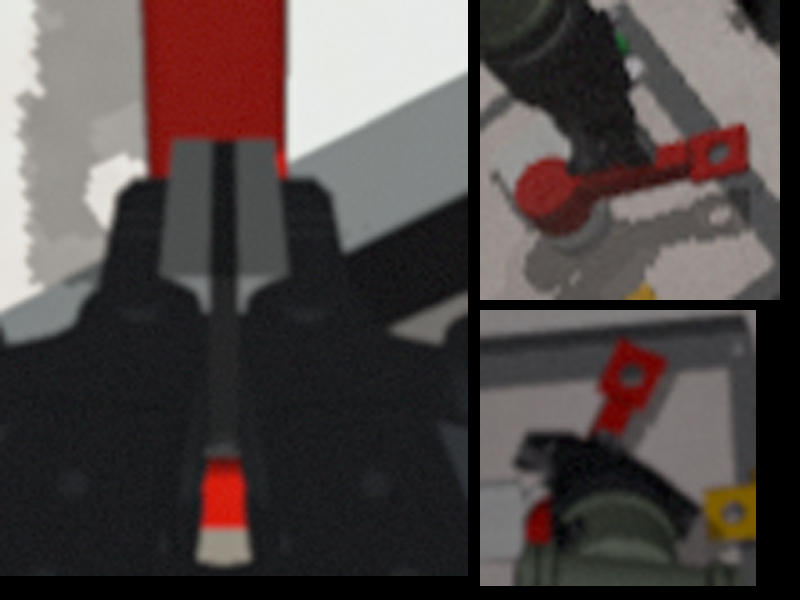

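The zoom shows the shut pads on top of the bar, ending at about row 239 of the wrist picture, so the tips are higher than computed. There's no contact force. I'll open, go 15 mm deeper and close again.

>>> {"fn": "send_rows", "kwargs": {
  "plan": [
    {"hand": -0.3,"translation": [0,0,0],"rotation": [0,0,0]},
    {"hand": -0.3,"translation": [0,0,0],"rotation": [0,0,0]},
    {"hand": -0.3,"translation": [0,0,0],"rotation": [0,0,0]},
    {"hand": -0.3,"translation": [0,0,8],"rotation": [0,0,0]},
    {"hand": -0.3,"translation": [0,0,15],"rotation": [0,0,0]},
    {"hand": 1,"translation": [0,0,15],"rotation": [0,0,0]},
    {"hand": 1,"translation": [0,0,15],"rotation": [0,0,0]},
    {"hand": 1,"translation": [0,0,15],"rotation": [0,0,0]}
  ],
  "squeeze": 25
}}

```text
clock: 4.18
ee_pos: [0.6368, -0.0048, 0.1872]
tool_rot: [2.865, 0.449, 2.622]
ft_force: [0.8, -1.4, -1.2]
grip_width: 0.0195
finger_force: 27.8
```

>>> {"fn": "send_rows", "kwargs": {
  "plan": [
    {"hand": 1,"translation": [0.7,-10.3,0],"rotation": [0,0,0.132]},
    {"hand": 1,"translation": [2.7,-20.4,0],"rotation": [0,0,0.264]},
    {"hand": 1,"translation": [6,-30.1,0],"rotation": [0,0,0.396]},
    {"hand": 1,"translation": [10.6,-39.3,0],"rotation": [0,0,0.5285]},
    {"hand": 1,"translation": [16.4,-47.9,0],"rotation": [0,0,0.661]},
    {"hand": 1,"translation": [23.3,-55.6,0],"rotation": [0,0,0.793]},
    {"hand": 1,"translation": [31,-62.3,0],"rotation": [0,0,0.925]},
    {"hand": 1,"translation": [39.7,-67.9,0],"rotation": [0,0,1.057]}
  ]
}}

```text
clock: 5.18
ee_pos: [0.5817, -0.0487, 0.1539]
tool_rot: [2.615, -0.0, 1.625]
ft_force: [5.6, -4.0, -4.4]
grip_width: 0.0195
finger_force: 29.5
```

```bash
python3 - <<'E'
from h import *
from bench import manip
p0,R0=cur(); f=Rf.T@(p0-C); print('face pos',f,'q from tool',np.pi/2-R.from_matrix(Rf.T@R0@M.T).as_euler('xyz')[2], 'q pos',np.arctan2(-f[1],f[0]),np.hypot(f[0],f[1]))
im=manip.snapshot('top'); s=manip.snapshot('side')
t=im[135:225,200:310]; s=s[155:255,210:310]
o=np.zeros((400,800,3),np.uint8); o[:324,:396]=cv2.resize(t,None,fx=3.6,fy=3.6,interpolation=cv2.INTER_CUBIC); o[:360,400:760]=cv2.resize(s,None,fx=3.6,fy=3.6,interpolation=cv2.INTER_CUBIC)
cv2.imwrite('pics/z4.png',o[:,:,::-1])
E
```

```text
face pos [ 0.0011 -0.0795  0.0341] q from tool 1.5789991552798026 q pos 1.557556002167593 0.07952302564106101
```

>>> {"fn": "send_rows", "kwargs": {
  "plan": [
    {"hand": 1,"translation": [0,0,0],"rotation": [0,0,0]},
    {"hand": -0.2,"translation": [0,0,0],"rotation": [0,0,0]},
    {"hand": -0.2,"translation": [0,0,0],"rotation": [0,0,0]},
    {"hand": -0.2,"translation": [0,0,0],"rotation": [0,0,0]},
    {"hand": -0.2,"translation": [0,0,-50],"rotation": [0,0,0]},
    {"hand": -0.2,"translation": [0,0,-100],"rotation": [0,0,0]},
    {"hand": -0.2,"translation": [0,0,-100],"rotation": [0,0,0]}
  ]
}}

```text
clock: 6.15
ee_pos: [0.5314, -0.0507, 0.2445]
tool_rot: [2.61, 0.0, 1.628]
ft_force: [0.7, 1.1, -0.0]
grip_width: 0.0513
finger_force: 0.0
```

```bash
python3 - <<'E'
from h import *
from bench import manip
c=cam('wrist'); p0,R0=cur(); im=manip.snapshot('wrist'); cv2.imwrite('pics/w5.png',im[:,:,::-1]); np.savez('w5.npz',K=c[0],p=c[1],r=c[2])
print('pos',Rf.T@(p0-C))
for n,P in dict(hub=fp(0,0,.06),hole=fp(0,-.125,.048),hasp=fp(0,-.125,.039),bedL=fp(.028,.093,.014),bedR=fp(-.028,.093,.014)).items(): print(n,proj(c,P))
E
```

```text
pos [ 0.0028 -0.0783  0.1376]
hub [[243.4474  92.9979]]
hole [[245.7918 251.2593]]
hasp [[245.8903 246.4045]]
bedL [[281.0193 -40.3057]]
bedR [[204.3142 -39.9839]]
```

View pics/w5.png

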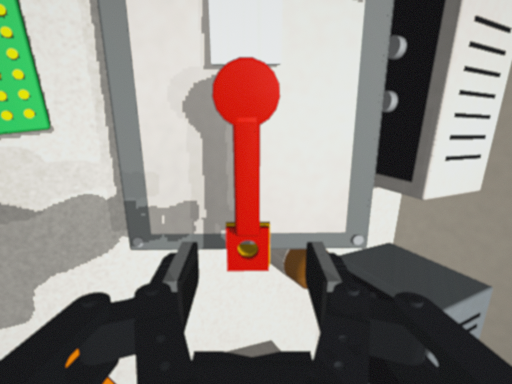

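The wrist view shows the handle at off: hub (246,92), tab hole (247.5,249) with the yellow hasp hole seen concentrically through it, and screws at (137,243) and (358,240). Now I'll check the angle and the face's height numerically.

```bash
python3 - <<'E'
from h import *
z=np.load('w5.npz'); c=(z['K'],z['p'],z['r'])
im=cv2.imread('pics/w5.png')[:,:,::-1].copy()
print('screws pred',proj(c,[fp(-.1095,-.138,0),fp(.1095,-.138,0)]).round(1).tolist())
m=mask(im,'red'); ys,xs=np.where(m[:112]); print('hub cols',xs.min(),xs.max(),'top',ys.min())
a=np.linspace(0,6.28,40); P=proj(c,[fp(.024*np.cos(t),.024*np.sin(t),.06) for t in a]); print('pred hub',P.min(0),P.max(0))
g=im[20:60,190:300].astype(int).sum(2).mean(0); print('bed edges',190+np.argsort(-abs(np.diff(g)))[:4])
print('bed pred',proj(c,[fp(-.028,.06,.014),fp(.028,.06,.014)]))
row=[(r,np.where(m[r])[0].min(),np.where(m[r])[0].max()) for r in(130,150,170,190,210,228,265)]; print(row)
print('bar pred',proj(c,[fp(-.01,-.06,.06),fp(.01,-.06,.06),fp(-.01,-.1,.06),fp(.01,-.1,.06)]).round(1).tolist())
hole=im[236:262,234:262]; hm=(mask(hole,'red')==0); k,l,st,ce=cv2.connectedComponentsWithStats(hm.astype(np.uint8)); print([(st[i].tolist(),(ce[i]+[234,236]).round(1)) for i in range(1,k)])
gr=cv2.cvtColor(im,cv2.COLOR_RGB2GRAY)
for x0,y0 in((128,234),(349,231)):
    print(cv2.HoughCircles(cv2.resize(gr[y0:y0+20,x0:x0+20],None,fx=4,fy=4,interpolation=cv2.INTER_CUBIC),cv2.HOUGH_GRADIENT,1,50,param1=80,param2=8,minRadius=10,maxRadius=30))
E
```

```text
screws pred [[134.8, 241.7], [357.6, 239.6]]
hub cols 213 278 top 58
pred hub [208.0619  54.7339] [278.7715 128.8824]
bed edges [209 210 203 208]
bed pred [[206.4752  10.8447]
 [280.1359  10.4665]]
[(130, np.int64(234), np.int64(258)), (150, np.int64(234), np.int64(258)), (170, np.int64(235), np.int64(258)), (190, np.int64(235), np.int64(258)), (210, np.int64(235), np.int64(258)), (228, np.int64(226), np.int64(267)), (265, np.int64(228), np.int64(266))]
bar pred [[231.0, 178.8], [258.2, 178.6], [232.3, 229.2], [258.2, 229.0]]
[([3, 5, 21, 17, 283], array([247.2, 248.7]))]
[[[22.5 45.5 16.9]]]
[[[42.5 47.5 29.4]]]
```

The handle reads 1.571 ± 0.01 rad, so step 1 is done. Next is the orange clip.

```bash
cat >> h.py <<'E'
def down(yaw): return R.from_euler('xyz',[np.pi,0,yaw]).as_matrix()
E
python3 - <<'E'
from h import *
p0,R0=cur()
print(rel(p0,R0,np.array([.424,-.275,.17]),down(np.deg2rad(118))))
E
```

```text
([-218.1, -139.4, 2.0], [0.5188, 0.1129, -0.4215])
```

>>> {"fn": "send_rows", "kwargs": {
  "plan": [
    {"hand": -0.3,"translation": [-50,-35,-10],"rotation": [0.12,0.03,-0.1]},
    {"hand": -0.3,"translation": [-218,-139,2],"rotation": [0.519,0.113,-0.4215]},
    {"hand": -0.3,"translation": [-218,-139,2],"rotation": [0.519,0.113,-0.4215]},
    {"hand": -0.3,"translation": [-218,-139,2],"rotation": [0.519,0.113,-0.4215]},
    {"hand": -0.3,"translation": [-218,-139,2],"rotation": [0.519,0.113,-0.4215]},
    {"hand": -0.3,"translation": [-218,-139,2],"rotation": [0.519,0.113,-0.4215]},
    {"hand": -0.3,"translation": [-218,-139,2],"rotation": [0.519,0.113,-0.4215]}
  ]
}}

```text
clock: 7.08
ee_pos: [0.424, -0.2736, 0.1686]
tool_rot: [-3.139, -0.003, 2.06]
ft_force: [0.2, 1.4, 1.3]
grip_width: 0.0559
finger_force: 0.0
```

```bash
python3 - <<'E'
from h import *
from bench import manip
c=cam('wrist'); p0,R0=cur(); im=manip.snapshot('wrist'); cv2.imwrite('pics/w6.png',im[:,:,::-1]); np.savez('w6.npz',K=c[0],p=c[1],r=c[2],p0=p0,R0=R0)
f=np.array([np.cos(np.deg2rad(-62)),np.sin(np.deg2rad(-62))]); g=np.array([.424,-.275])
print(p0,'fin top',proj(c,[.424,-.275,.05]),'rear mid',proj(c,[*(g-.018*f),.006]),'mouth bottom',proj(c,[*(g+.05*f),.006]))
m=mask(im,'orange'); ys,xs=np.where(m); print(xs.min(),xs.max(),ys.min(),ys.max())
E
```

```text
[ 0.424  -0.2736  0.1686] fin top [[248.6402 188.5019]] rear mid [[249.0716 159.0114]] mouth bottom [[249.1999 223.045 ]]
221 279 157 267
```

View pics/w6.png

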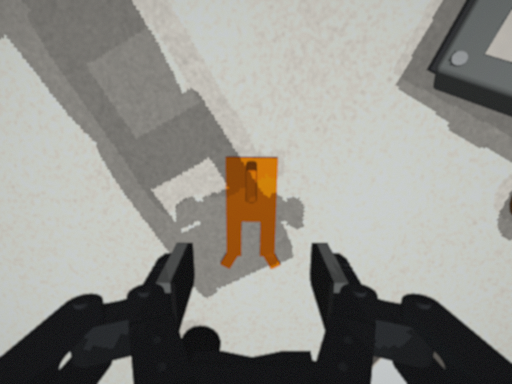

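The wrist view shows the orange clip vertical in the picture: rear edge at row 157, mouth bottom ~221, fin at (251,183). It lies as predicted and centred between the fingers, so I'll go down and grip.

>>> {"fn": "send_rows", "kwargs": {
  "plan": [
    {"hand": -0.3,"translation": [1,1,60],"rotation": [0,0,0]},
    {"hand": -0.3,"translation": [1,1,110],"rotation": [0,0,0]},
    {"hand": -0.3,"translation": [1,1,130],"rotation": [0,0,0]},
    {"hand": -0.3,"translation": [1,1,137],"rotation": [0,0,0]},
    {"hand": 1,"translation": [1,1,137],"rotation": [0,0,0]},
    {"hand": 1,"translation": [1,1,137],"rotation": [0,0,0]},
    {"hand": 1,"translation": [1,1,137],"rotation": [0,0,0]},
    {"hand": 1,"translation": [1,1,137],"rotation": [0,0,0]}
  ],
  "squeeze": 60
}}

```text
clock: 8.12
ee_pos: [0.4242, -0.2738, 0.0325]
tool_rot: [-3.139, -0.001, 2.06]
ft_force: [-1.9, 0.4, 5.4]
grip_width: 0.0075
finger_force: 60.1
```

>>> {"fn": "send_rows", "kwargs": {
  "plan": [
    {"hand": 1,"translation": [0,0,-15],"rotation": [0,0,0]},
    {"hand": 1,"translation": [0,0,-60],"rotation": [0,0,0]},
    {"hand": 1,"translation": [0,0,-120],"rotation": [0,0,0]},
    {"hand": 1,"translation": [0,0,-180],"rotation": [0,0,0]},
    {"hand": 1,"translation": [0,0,-230],"rotation": [0,0,0]},
    {"hand": 1,"translation": [0,0,-230],"rotation": [0,0,0]}
  ]
}}

```text
clock: 8.88
ee_pos: [0.4263, -0.2746, 0.2666]
tool_rot: [3.14, 0.006, 2.059]
ft_force: [0.6, -0.2, -2.0]
grip_width: 0.0078
finger_force: 59.3
```

```bash
python3 - <<'E'
from h import *
from bench import manip
c=cam('wrist'); p0,R0=cur(); im=manip.snapshot('wrist'); cv2.imwrite('pics/w7.png',im[:,:,::-1])
np.savez('w7.npz',K=c[0],p=c[1],r=c[2],p0=p0,R0=R0)
t=lambda x,y,z: p0+R0@np.array([x,y,z])
# clip in tool: forward=-x; underside z=.0325 ahead
u=.0325
for n,P in dict(rear=(.018,0,u-.006),rearL=(.018,-.026,u-.006),rearR=(.018,.026,u-.006),mouth=(-.05,0,u-.006),finrear=(.015,0,u-.05),tipL=(-.1,-.02,u-.006)).items(): print(n,proj(c,t(*P)).round(1))
m=mask(im,'orange'); 
for r in range(20,384,12):
    x=np.where(m[r])[0]
    if len(x): print(r,x.min(),x.max(),len(x),end=' | ')
E
```

```text
rear [[247.8 199.1]]
rearL [[203.3 199.1]]
rearR [[292.2 199.1]]
mouth [[248.2 299.3]]
finrear [[246.8 234.6]]
tipL [[219.5 361.7]]
80 509 510 2 | 92 501 502 2 | 200 208 294 87 | 212 208 294 69 | 224 209 293 66 | 236 209 292 84 | 248 210 292 50 | 260 210 259 17 | 272 244 259 16 | 284 244 259 16 | 296 243 260 18 | 332 267 267 1 | 344 267 268 2 |
```

View pics/w7.png

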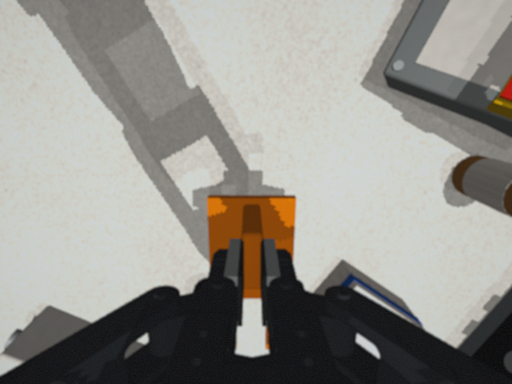

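The wrist view shows the clip held level, rear edge at row 196 and columns 208–294, within 3 px of the expected hold. The carry goes over the isolator next.

```bash
cat >> h.py <<'E'
SX=.062; U=.0325
def clip(x,ys,gap): return fp(x,ys+SX,.014+gap+U), Rf@M
E
python3 - <<'E'
from h import *
p0,R0=cur(); T=cam('top')
a=clip(0,.09,.10); print(a[0],rel(p0,R0,*a)); print('bottle cap',onz(T,(155,155),.15))
E
```

```text
[0.5099 0.1787 0.2508] ([359.7, 287.4, 12.1], [-0.5166, -0.1098, 0.4153])
bottle cap [0.6924 0.3646 0.15  ]
```

>>> {"fn": "send_rows", "kwargs": {
  "plan": [
    {"hand": 1,"translation": [90,72,-25],"rotation": [-0.1,-0.02,0.08]},
    {"hand": 1,"translation": [180,144,-25],"rotation": [-0.2,-0.04,0.16]},
    {"hand": 1,"translation": [270,216,-10],"rotation": [-0.35,-0.07,0.28]},
    {"hand": 1,"translation": [360,287,12],"rotation": [-0.517,-0.11,0.415]},
    {"hand": 1,"translation": [360,287,12],"rotation": [-0.517,-0.11,0.415]},
    {"hand": 1,"translation": [360,287,12],"rotation": [-0.517,-0.11,0.415]},
    {"hand": 1,"translation": [360,287,12],"rotation": [-0.517,-0.11,0.415]},
    {"hand": 1,"translation": [360,287,12],"rotation": [-0.517,-0.11,0.415]}
  ]
}}

```text
clock: 9.93
ee_pos: [0.5075, 0.1818, 0.2469]
tool_rot: [2.625, -0.001, 1.638]
ft_force: [0.6, -1.2, -1.4]
grip_width: 0.0078
finger_force: 59.3
```

```bash
python3 - <<'E'
from h import *
from bench import manip
c=cam('wrist'); p0,R0=cur(); print('pos',Rf.T@(p0-C)); print(rel(p0,R0,*clip(0,.085,.02)))
s=manip.observe(); print(s['ft_force'],Rf.T@s['ft_force'],s['joint_pos'])
im=manip.snapshot('side'); cv2.imwrite('pics/s8.png',im[:,:,::-1]); S=cam('side')
m=mask(im,'orange'); m[260:]=0; ys,xs=np.where(m); print('orange side',xs.min(),xs.max(),ys.min(),ys.max(),xs.mean(),ys.mean())
t=lambda x,y,z: p0+R0@np.array([x,y,z])
for n,P in dict(tipA=(-.104,.026,U-.003),tipB=(-.104,-.026,U-.003),rearA=(SX-.062+.0195,.026,U),rearB=(.0195,-.026,U)).items(): print(n,proj(S,t(*P)).round(1))
E
```

```text
pos [-0.0039  0.1552  0.1442]
([-8.4, 4.4, 77.7], [-0.0074, -0.0027, 0.0026])
[ 0.5574 -1.1712 -1.3514] [-0.2588 -1.2044 -1.411 ] [ 0.4284  0.0305  1.9769 -0.2846  0.6657  0.5437]
orange side 214 271 150 220 226.7658536585366 164.42439024390245
tipA [[238.8 170.2]]
tipB [[226.9 179.5]]
rearA [[225.2 149.9]]
rearB [[214.  158.8]]
```

>>> {"fn": "send_rows", "kwargs": {
  "plan": [
    {"hand": 1,"translation": [-5,2,30],"rotation": [0,0,0]},
    {"hand": 1,"translation": [-5,2,55],"rotation": [0,0,0]},
    {"hand": 1,"translation": [-5,2,70],"rotation": [0,0,0]},
    {"hand": 1,"translation": [-5,2,75],"rotation": [0,0,0]},
    {"hand": 1,"translation": [-5,2,75],"rotation": [0,0,0]},
    {"hand": 1,"translation": [-5,2,75],"rotation": [0,0,0]}
  ]
}}

```text
clock: 10.72
ee_pos: [0.5483, 0.1768, 0.1862]
tool_rot: [2.62, -0.003, 1.635]
ft_force: [0.0, -0.7, -0.7]
grip_width: 0.0077
finger_force: 59.3
```

```bash
python3 - <<'E'
from h import *
from bench import manip
c=cam('wrist'); p0,R0=cur(); print('pos',Rf.T@(p0-C)); print(rel(p0,R0,*clip(0,.085,0)))
s=manip.observe(); print(Rf.T@s['ft_force'])
im=manip.snapshot('wrist'); cv2.imwrite('pics/w9.png',im[:,:,::-1])
for n,P in dict(bedA=fp(.028,.093,.014),bedB=fp(-.028,.093,.014),hub=fp(0,0,.06)).items(): print(n,proj(c,P))
E
```

```text
pos [0.0009 0.1476 0.0715]
([-0.7, -0.8, 25.0], [-0.0018, -0.0025, -0.0012])
[-0.3396 -0.665  -0.5948]
bedA [[286.3059 281.5932]]
bedB [[210.6688 281.6665]]
hub [[248.3966 437.2168]]
```

>>> {"fn": "send_rows", "kwargs": {
  "plan": [
    {"hand": 1,"translation": [-1,-1,10],"rotation": [0,0,0]},
    {"hand": 1,"translation": [-1,-1,17],"rotation": [0,0,0]},
    {"hand": 1,"translation": [-1,-1,20],"rotation": [0,0,0]},
    {"hand": 1,"translation": [-1,-1,22],"rotation": [0,0,0]},
    {"hand": 1,"translation": [-1,-1,24],"rotation": [0,0,0]},
    {"hand": 1,"translation": [-1,-1,24],"rotation": [0,0,0]}
  ]
}}

```text
clock: 11.52
ee_pos: [0.5593, 0.1765, 0.164]
tool_rot: [2.621, -0.002, 1.635]
ft_force: [-0.7, -0.2, -1.6]
grip_width: 0.0075
finger_force: 59.3
```

>>> {"fn": "send_rows", "kwargs": {
  "plan": [
    {"hand": 1,"translation": [0,0,2],"rotation": [0,0,0]},
    {"hand": 1,"translation": [0,0,4],"rotation": [0,0,0]},
    {"hand": 1,"translation": [0,0,4],"rotation": [0,0,0]}
  ]
}}

```text
clock: 11.9
ee_pos: [0.5614, 0.177, 0.1611]
tool_rot: [2.62, -0.003, 1.635]
ft_force: [-4.6, 1.8, 4.6]
grip_width: 0.0078
finger_force: 60.1
```

```bash
python3 - <<'E'
from h import *
from bench import manip
p0,R0=cur(); s=manip.observe(); print('pos',Rf.T@(p0-C),Rf.T@s['ft_force'],s['moment'])
im=manip.snapshot('side'); t=manip.snapshot('top'); cv2.imwrite('pics/s10.png',im[:,:,::-1]); cv2.imwrite('pics/t10.png',t[:,:,::-1])
S=cam('side'); m=mask(im,'orange'); k,l,st,ce=cv2.connectedComponentsWithStats(m); print([(st[i].tolist(),ce[i].round(1)) for i in range(1,k) if st[i,4]>8])
tt=lambda x,y,z: p0+R0@np.array([x,y,z])
for n,P in dict(tipA=(-.104,.026,U-.003),tipB=(-.104,-.026,U-.003),rearA=(.0195,.026,U),rearB=(.0195,-.026,U)).items(): print(n,proj(S,tt(*P)).round(1))
E
```

```text
pos [-0.0004  0.147   0.0432] [-1.5732  2.0794  6.2303] [ 0.0236  0.4377 -0.0256]
[([234, 166, 20, 28, 194], array([241.2, 178.8]))]
tipA [[253.7 185.3]]
tipB [[242.3 194.1]]
rearA [[240.  165.1]]
rearB [[229.2 173.5]]
```

Contact with the bed shows 6 N along the face normal, about 3 mm lower than nominal. I'll raise 2 mm and start sliding.

>>> {"fn": "send_rows", "kwargs": {
  "plan": [
    {"hand": 1,"translation": [0,0,-2],"rotation": [0,0,0]},
    {"hand": 1,"translation": [-8,0,-2],"rotation": [0,0,0]},
    {"hand": 1,"translation": [-18,0,-2],"rotation": [0,0,0]},
    {"hand": 1,"translation": [-26,0,-2],"rotation": [0,0,0]},
    {"hand": 1,"translation": [-33,0,-2],"rotation": [0,0,0]},
    {"hand": 1,"translation": [-39,0,-2],"rotation": [0,0,0]},
    {"hand": 1,"translation": [-45,0,-2],"rotation": [0,0,0]},
    {"hand": 1,"translation": [-45,0,-2],"rotation": [0,0,0]}
  ]
}}

```text
clock: 13.0
ee_pos: [0.5632, 0.1311, 0.1622]
tool_rot: [2.621, -0.002, 1.634]
ft_force: [-1.6, -0.4, 1.0]
grip_width: 0.0076
finger_force: 59.5
```

```bash
python3 - <<'E'
from h import *
from bench import manip
p0,R0=cur(); s=manip.observe(); print('pos',Rf.T@(p0-C),Rf.T@s['ft_force'],s['moment'],rel(p0,R0,*clip(0,0,0)))
E
```

```text
pos [-0.0008  0.101   0.0447] [-0.87   -0.2845  1.6769] [-0.152   0.1895 -0.1505] ([-39.0, 0.9, -1.9], [-0.0033, -0.0016, -0.0015])
```

>>> {"fn": "send_rows", "kwargs": {
  "plan": [
    {"hand": 1,"translation": [-7,0,0],"rotation": [0,0,0]},
    {"hand": 1,"translation": [-14,0,0],"rotation": [0,0,0]},
    {"hand": 1,"translation": [-21,0,0],"rotation": [0,0,0]},
    {"hand": 1,"translation": [-27,0,0],"rotation": [0,0,0]},
    {"hand": 1,"translation": [-32,0,0],"rotation": [0,0,0]},
    {"hand": 1,"translation": [-35,0,0],"rotation": [0,0,0]},
    {"hand": 1,"translation": [-35,0,0],"rotation": [0,0,0]}
  ]
}}

```text
clock: 13.88
ee_pos: [0.5655, 0.0963, 0.1621]
tool_rot: [2.621, -0.002, 1.635]
ft_force: [-0.5, -0.7, 2.4]
grip_width: 0.0077
finger_force: 59.7
```

```bash
python3 - <<'E'
from h import *
from bench import manip
p0,R0=cur(); s=manip.observe(); print('pos',Rf.T@(p0-C),Rf.T@s['ft_force'],s['moment'],rel(p0,R0,*clip(0,0,0)))
E
```

```text
pos [-0.0009  0.0662  0.0446] [ 0.6922 -0.6945  2.3145] [-0.1425  0.1267 -0.1338] ([-4.2, 0.8, -1.9], [-0.0032, -0.0017, -0.0012])
```

Nearly home with no resistance. I'll press the last few millimetres until it touches the neck.

>>> {"fn": "send_rows", "kwargs": {
  "plan": [
    {"hand": 1,"translation": [-2,0,0],"rotation": [0,0,0]},
    {"hand": 1,"translation": [-3,0,0],"rotation": [0,0,0]},
    {"hand": 1,"translation": [-4,0,0],"rotation": [0,0,0]},
    {"hand": 1,"translation": [-4,0,0],"rotation": [0,0,0]}
  ]
}}

```text
clock: 14.38
ee_pos: [0.5657, 0.0928, 0.1621]
tool_rot: [2.621, -0.002, 1.635]
ft_force: [-2.1, 0.9, 2.2]
grip_width: 0.0076
finger_force: 59.8
```

```bash
python3 - <<'E'
from h import *
from bench import manip
p0,R0=cur(); s=manip.observe(); print('pos',Rf.T@(p0-C),Rf.T@s['ft_force'],s['moment'])
E
```

```text
pos [-0.0008  0.0627  0.0446] [-0.6968  1.0373  2.8951] [0.1818 0.2307 0.1486]
```

>>> {"fn": "send_rows", "kwargs": {
  "plan": [
    {"hand": 1,"translation": [-1,0,0],"rotation": [0,0,0]},
    {"hand": 1,"translation": [-2,0,0],"rotation": [0,0,0]},
    {"hand": 1,"translation": [-3,0,0],"rotation": [0,0,0]},
    {"hand": 1,"translation": [-3,0,0],"rotation": [0,0,0]}
  ]
}}

```text
clock: 14.88
ee_pos: [0.5658, 0.0914, 0.1624]
tool_rot: [2.62, -0.005, 1.635]
ft_force: [-4.3, 11.7, 2.6]
grip_width: 0.0077
finger_force: 60.0
```

```bash
python3 - <<'E'
from h import *
from bench import manip
p0,R0=cur(); s=manip.observe(); print('pos',Rf.T@(p0-C),Rf.T@s['ft_force'],s['moment'])
E
```

```text
pos [-0.0007  0.0613  0.0448] [-1.7667 11.9404  3.9847] [1.6474 0.5166 0.961 ]
```

The neck is touched at 12 N, where predicted. I'll unload a little, release and retreat.

>>> {"fn": "send_rows", "kwargs": {
  "plan": [
    {"hand": 1,"translation": [1.5,0,0.5],"rotation": [0,0,0]},
    {"hand": -0.3,"translation": [1.5,0,0.5],"rotation": [0,0,0]},
    {"hand": -0.3,"translation": [1.5,0,0.5],"rotation": [0,0,0]},
    {"hand": -0.3,"translation": [1.5,0,0.5],"rotation": [0,0,0]},
    {"hand": -0.3,"translation": [1.5,0,-15],"rotation": [0,0,0]},
    {"hand": -0.3,"translation": [1.5,0,-50],"rotation": [0,0,0]},
    {"hand": -0.3,"translation": [1.5,0,-100],"rotation": [0,0,0]},
    {"hand": -0.3,"translation": [1.5,0,-100],"rotation": [0,0,0]}
  ]
}}

```text
clock: 15.88
ee_pos: [0.5167, 0.0881, 0.254]
tool_rot: [2.612, -0.004, 1.635]
ft_force: [0.1, 0.5, 0.1]
grip_width: 0.0555
finger_force: 0.0
```

```bash
python3 - <<'E'
from h import *
from bench import manip
c=cam('wrist'); p0,R0=cur(); im=manip.snapshot('wrist'); 
s=manip.snapshot('side')
cv2.imwrite('pics/w11.png',im[:,:,::-1])
o=np.zeros((384,800,3),np.uint8); o[:,:512]=im; o[:288,512:]=cv2.resize(s[155:245,215:305],None,fx=3.2,fy=3.2,interpolation=cv2.INTER_CUBIC); cv2.imwrite('pics/f12.png',o[:,:,::-1])
print('pos',Rf.T@(p0-C))
h=-.003
for n,P in dict(hub=fp(0,0,.06),rearA=fp(-.026,.0815,.02+h),rearB=fp(.026,.0815,.02+h),fin_r=fp(0,.0785,.064+h),fin_f=fp(0,.0485,.064+h)).items(): print(n,proj(c,P).round(1))
m=mask(im,'orange')
for r in range(0,384,6):
    x=np.where(m[r])[0]
    if len(x)>3: print(r,x.min(),x.max(),len(x),end=' | ')
m=mask(im,'red'); ys,xs=np.where(m); print('red',xs.min(),xs.max(),ys.min(),ys.max())
E
```

```text
pos [0.0025 0.0612 0.1488]
hub [[246.1 268.2]]
rearA [[216.8 162.6]]
rearB [[275.  162.4]]
fin_r [[245.4 177.4]]
fin_f [[245.6 214.3]]
168 217 273 57 | 174 218 273 56 | 180 218 273 56 | 186 218 273 56 | 192 219 273 55 | 198 219 273 55 | 204 219 272 54 | 210 219 272 54 | 216 219 273 55 | 222 219 272 54 | 228 220 272 46 | 234 220 272 20 | 240 220 272 10 | 246 221 272 4 | 276 216 278 15 | 282 221 272 9 | red 221 274 229 357
```

View pics/f12.png

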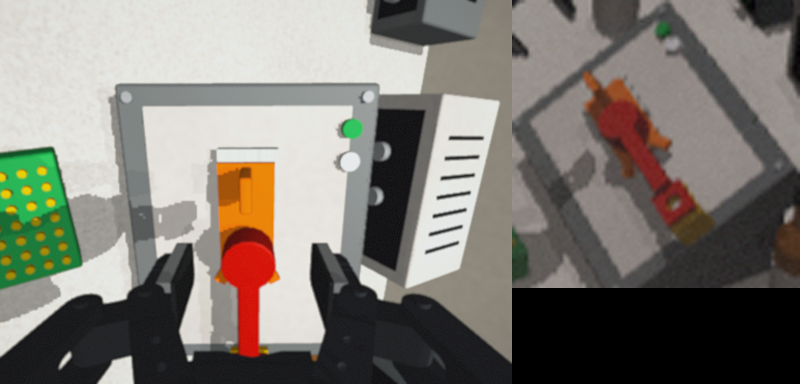

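The wrist view shows the clip straight and seated under the hub, rear edge at row ~162 (predicted 162.5) and bed end at ~149, with the handle vertical in the picture. The side inset shows the tab hole over the hasp. Last, a numeric check of the slide depth and handle angle.

```bash
python3 - <<'E'
from h import *
c=cam('wrist'); im=cv2.imread('pics/w11.png')[:,:,::-1].copy()
m=mask(im,'orange'); print('rear row',[int(np.where(m[:,x])[0].min()) for x in(225,235,255,268)])
g=im[140:170,225:268].astype(int).mean((1,2)); print('bed profile',g.round().astype(int).tolist())
print('bed end pred',proj(c,fp(0,.093,.011)))
r=mask(im,'red'); 
for row in(300,310,320,330,340,345): x=np.where(r[row,200:300])[0]+200; print(row,x.min(),x.max(),end=' | ')
for q in(1.54,1.571,1.6): 
    a=[fp(d*np.cos(q),-d*np.sin(q),.057) for d in(.04,.08)]; print(q,proj(c,a).round(1).tolist())
E
```

```text
rear row [163, 163, 163, 163]
bed profile [228, 228, 228, 228, 228, 227, 213, 170, 155, 198, 228, 232, 231, 230, 230, 230, 230, 230, 231, 231, 229, 203, 153, 125, 120, 126, 124, 118, 111, 107]
bed end pred [[250.3132 148.795 ]]
300 238 258 | 310 238 258 | 320 238 257 | 330 238 257 | 340 239 257 | 345 238 258 | 1.54 [[251.9, 308.8], [253.3, 346.4]]
1.571 [[250.5, 308.8], [250.6, 346.4]]
1.6 [[249.1, 308.8], [248.0, 346.4]]
```

```bash
python3 -c "
from bench import manip
print(manip.job_done())"
```

```text
the job is handed in; nothing more can be done
None
```

The job is handed in: by the last pictures the handle is at off over the hasp (within about 0.01 rad), and the orange clip is home (within about 1 mm along the slide), straight and let go, at about 16 s on the clock; the hand-in returned no verdict.

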